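# Tip the mixed hardware over the bar grate and pick off the yellow rollers

## Robot

A 6-joint arm with a two-finger parallel gripper is mounted at the origin on the work surface. World frame = base frame: x ahead of the robot, y to its left, z up, the work surface at z = 0. Lengths are in m, angles in rad, forces in N, time in s.
With the tool pointing down it reaches from about 0.35 to 0.775 m from the base axis. Payload 7.3 kg.
Tool frame: the origin (TCP) lies at the very end of the fingers, on their centre line; the grasp point (between the pads) lies 19 mm behind it (robot.tcp_to_grasp is the z of the grasp point in the tool frame, in m); z points along the fingers, y is the line along which they close (so a half turn about z gives the same grasp; the last joint's range is limited). The gripper opens to 92 mm and grips with 3 to 60 N. Pads are 19 mm wide; open, the fingers measure 130 mm over their backs; the gripper's body (75 mm by 190 mm) begins 47 mm behind the grasp point.
Start: joints at [-1.354, 0.342, 1.524, -0, 1.275, -0.146], TCP at [0.186, -0.491, 0.227] pointing down, gripper open.
Joint ranges: [-2.53, 2.53], [-0.77, 2.02], [0.04, 2.7], [-1, 4.14], [0.28, 2.66], [-3.11, 3.11]. Speed limits (rad/s): [2.57, 2.57, 3.14, 3.14, 3.14, 3.14].

## Interface

Orientations are given as [roll, pitch, yaw] about the fixed x, y, z axes, in that order (R = Rz(yaw) Ry(pitch) Rx(roll)).
In Python, from cell import monitor, read_camera, get_calibration, job, robot gives the robot as it stands. The module is installed in compiled form; this text tells all that it offers.
- The arm moves only by the tool send_rows, never from a script. Its argument "targets" is a list of rows, each an object with "translation": the shift along the tool's x, y, z in cm, a list of three; "spin": the turn about the tool's z in degrees; "jaw": the opening, from 0 (shut) to 1 (fully open). A call has exactly 5 rows; each row is the pose to reach, as a shift and turn from the pose commanded when the call began, along the tool's axes at that moment; what a row does not reach only later rows make up. A row lasts 1/10 s, in which the tool goes at most 50 mm and 8.59 degrees, less where a joint would pass 70% of its speed; a pose out of reach is approached as far as the arm can. A call with a gripper value outside its range is refused whole. The fingers move at their own pace and stop on an object; "force" is the grip in N (left out, the last holds). Time passes only in rows, so rows that repeat a pose let the fingers close, or fill a call up. It gives the time, the measured TCP pose, the force, the opening and the grip force at its end, in the units of the state.
- monitor.observe(): the state, without advancing time (a new reading comes with each control period).
- read_camera(name): name is "side" or "top" or "wrist"; returns (picture, depth): 480x640x3 uint8, red, green, blue; 480x640 float32, m along the optical axis (not along the pixel's ray), 0 where there is no reading.
- get_calibration(name): a dict with "intrinsics" (3x3 intrinsics, pixels), "D" ([k1, k2, p1, p2, k3] as OpenCV has them; the pictures are not rectified), "origin" and "orientation" of the camera in the world; the wrist camera has in their place "hand_eye" (4x4, takes a point from camera to tool coordinates, whose origin is the TCP and whose axes are the flange's). Camera axes: x right, y up, looking along -z (the intrinsics and any distortion apply to the point x, -y, -z); pixel columns grow to the right and rows downward; lengths in m; the calibration is good to about 2 mm. A picture is of the moment at which its call begins: read the wrist's pose just before it. get_calibration takes no time and is no camera call.
- job.hand_in(): hands the job in; it is judged then, once.
The state is a dict: "time": time; "qpos": joint angles; "qvel": joint speeds; "joint_efforts": joint torques, N m; "tool_pos": TCP position; "tool_rot": TCP orientation; "contact_force": force on the tool from outside, world axes, zero at the start; "torque": the same for the moment, N m; "opening": finger opening in m; "grip_force": force on a finger pad.
Only numpy, scipy, OpenCV 4.12 (cv2) and the standard library are available. Lean on these libraries where they do the work, as an engineer would, in place of code of your own. Each camera call takes 0.05 s, during which the arm holds its last target. There are 200 camera calls.

## Task

Tip the whole load of the hinged tray with the red handle out over the bar grate, so that the nuts drop through into the catch box and the two big yellow rollers stay on top, and lower the tray gently back to level afterwards. Pick the two rollers off the grate and set them in the blue bin, lowering them in rather than dropping them. Spill nothing on the bench and leave the other things standing there where they are.

Things in the scene. Friction and masses are not known exactly. Their poses are not given: they have to be found in the camera images.
- stand: Blue and grey screening stand, bolted to the bench. Origin on the bench under the middle of its grate, z up. Below the grate is a red-floored catch box, inside 188 mm (x) by 190 mm (y), floor 12 mm above the bench. Sheets around the grate: sides (inner face x = +-94 mm) rise 12 mm over the bars, backstop (inner face y = -95 mm) 64 mm, apron under the tray hinge (y = +95 mm) 40 mm.
- grate (a point): Middle of the grate at the top of its bars, 90 mm above the bench; axes as the stand's. 7 round bars, 4.5 mm thick, run along y at x = 0, +-24, +-48, +-72 mm: clear gaps of 19.5 mm.
- tray_hinge (a point): Middle of the tip tray's hinge line on the stand (x 0, y +95, z 130 mm from the stand's origin); fixed; axes as the stand's; the hinge line runs along x. The aluminium tray lies on the +y side of it, level with it: floor 176 mm wide by 135 mm deep, side cheeks 30 mm and rear wall 40 mm high, open towards the grate.
- tip_tray (a joint): Angle of the tray about its hinge, rad: 0 level, resting on the stand; grows as the handle end is lifted; stop at 1.2. It swings freely and falls back by its own weight (0.6 kg, load about 0.35 kg) when let go. The load starts to slide at about 0.45 to 0.65; 1.0 to 1.15 empties it (a short shake frees a piece that hangs).
- tray_handle (a point): Middle of the tray's red handle: a round bar 12.8 mm thick along x, free over 100 mm between its brackets. It moves with the tray. Level: axes as the stand's, 181 mm past the hinge line (+y) and 30 mm above it, 160 mm above the bench, 35 mm free between bar and rear wall. Tipping turns it about +x. The bar can turn between the fingers.
- roller_a: Yellow plastic guide roller with a brass sleeve: a plain cylinder 50 mm in diameter, 46 mm long, 14 mm bore, about 0.13 kg. Origin at its centre, z along its bore. Starts standing on its face in the tray. After tipping it may lie on its round side (centre 23 to 25 mm above the bars, sunk a little between two of them), stand on a face (23 mm), or lean.
- roller_b: Second guide roller, identical to roller_a.
- nut_a: M10 hex nut, steel, 16 mm across flats (18.5 mm across corners), 8.4 mm thick, 12 g. Origin at its centre, z along its bore. Starts flat in the tray; passes between the bars.
- nut_b: M10 hex nut, steel, 16 mm across flats (18.5 mm across corners), 8.4 mm thick, 12 g. Origin at its centre, z along its bore. Starts flat in the tray; passes between the bars.
- nut_c: M10 hex nut, steel, 16 mm across flats (18.5 mm across corners), 8.4 mm thick, 12 g. Origin at its centre, z along its bore. Starts flat in the tray; passes between the bars.
- nut_d: M10 hex nut, steel, 16 mm across flats (18.5 mm across corners), 8.4 mm thick, 12 g. Origin at its centre, z along its bore. Starts flat in the tray; passes between the bars.
- nut_e: M10 hex nut, steel, 16 mm across flats (18.5 mm across corners), 8.4 mm thick, 12 g. Origin at its centre, z along its bore. Starts flat in the tray; passes between the bars.
- nut_f: M10 hex nut, steel, 16 mm across flats (18.5 mm across corners), 8.4 mm thick, 12 g. Origin at its centre, z along its bore. Starts flat in the tray; passes between the bars.
- blue_bin: Blue open picking bin, loose, 130 mm (x) by 160 mm (y), 4 mm walls and floor; side and back walls 62 mm high, front wall (-x) 40 mm high. Origin at the middle of its underside. Where the rollers go.
- red_bin: Red picking bin of the same make and size, empty; not used here. Blue and red may change places.
- hammer: Hammer lying on the bench left of the stand; bystander.
- spanner: Steel spanner lying on the bench left of the stand; bystander.
- spray_can: Upright red spray can with a yellow band, 66 mm in diameter, 190 mm high, beyond the handle end of the stand; origin under its middle; bystander.
- tape_roll: Roll of grey tape lying flat, 100 mm in diameter, 48 mm high, beyond the bins; bystander.

How it is judged:
On the way:
1. the whole load is tipped out and sorted: every nut in the catch box under the grate, both rollers on top of the bars (x of nut_a in the frame of stand between -0.1 and 0.1 m and y of nut_a in the frame of stand between -0.1 and 0.1 m and z of nut_a in the frame of stand between 0 and 0.08 m and x of nut_b in the frame of stand between -0.1 and 0.1 m and y of nut_b in the frame of stand between -0.1 and 0.1 m and z of nut_b in the frame of stand between 0 and 0.08 m and x of nut_c in the frame of stand between -0.1 and 0.1 m and y of nut_c in the frame of stand between -0.1 and 0.1 m and z of nut_c in the frame of stand between 0 and 0.08 m and x of nut_d in the frame of stand between -0.1 and 0.1 m and y of nut_d in the frame of stand between -0.1 and 0.1 m and z of nut_d in the frame of stand between 0 and 0.08 m and x of nut_e in the frame of stand between -0.1 and 0.1 m and y of nut_e in the frame of stand between -0.1 and 0.1 m and z of nut_e in the frame of stand between 0 and 0.08 m and x of nut_f in the frame of stand between -0.1 and 0.1 m and y of nut_f in the frame of stand between -0.1 and 0.1 m and z of nut_f in the frame of stand between 0 and 0.08 m and x of roller_a in the frame of stand between -0.1 and 0.1 m and y of roller_a in the frame of stand between -0.1 and 0.1 m and z of roller_a in the frame of stand between 0.1 and 0.17 m and x of roller_b in the frame of stand between -0.1 and 0.1 m and y of roller_b in the frame of stand between -0.1 and 0.1 m and z of roller_b in the frame of stand between 0.1 and 0.17 m), for 0.2 s.
At the end, for the whole second after the job is handed in: Both rollers at rest inside the blue bin (centre within its walls and less than 60 mm above its underside), all six nuts in the catch box under the grate, the tray back down within 0.05 rad of level (x of nut_a in the frame of stand between -0.1 and 0.1 m and y of nut_a in the frame of stand between -0.1 and 0.1 m and z of nut_a in the frame of stand between 0 and 0.08 m and x of nut_b in the frame of stand between -0.1 and 0.1 m and y of nut_b in the frame of stand between -0.1 and 0.1 m and z of nut_b in the frame of stand between 0 and 0.08 m and x of nut_c in the frame of stand between -0.1 and 0.1 m and y of nut_c in the frame of stand between -0.1 and 0.1 m and z of nut_c in the frame of stand between 0 and 0.08 m and x of nut_d in the frame of stand between -0.1 and 0.1 m and y of nut_d in the frame of stand between -0.1 and 0.1 m and z of nut_d in the frame of stand between 0 and 0.08 m and x of nut_e in the frame of stand between -0.1 and 0.1 m and y of nut_e in the frame of stand between -0.1 and 0.1 m and z of nut_e in the frame of stand between 0 and 0.08 m and x of nut_f in the frame of stand between -0.1 and 0.1 m and y of nut_f in the frame of stand between -0.1 and 0.1 m and z of nut_f in the frame of stand between 0 and 0.08 m and x of roller_a in the frame of blue_bin between -0.063 and 0.063 m and y of roller_a in the frame of blue_bin between -0.078 and 0.078 m and z of roller_a in the frame of blue_bin between 0 and 0.06 m and x of roller_b in the frame of blue_bin between -0.063 and 0.063 m and y of roller_b in the frame of blue_bin between -0.078 and 0.078 m and z of roller_b in the frame of blue_bin between 0 and 0.06 m and value of joint tip_tray below 0.05 rad and linear speed of each of roller_a, roller_b below 0.03 m/s); the robot touches nothing.
It fails at once if the tray is let fall by more than about 30 mm or slammed down (faster than 5 rad/s) (velocity of joint tip_tray below -5 rad/s).
It fails at once if a roller is dropped into the blue bin from more than about 60 mm (faster than 1.1 m/s) ((horizontal distance between roller_a and blue_bin below 0.1 m and linear speed of roller_a above 1.1 m/s) or (horizontal distance between roller_b and blue_bin below 0.1 m and linear speed of roller_b above 1.1 m/s)).
It fails at once if a bystander (red bin, hammer, spanner, spray can, tape roll) is shifted by more than 40 mm, or the blue bin by more than 60 mm, or the spray can is knocked over (distance of any of red_bin, hammer, spanner, spray_can, tape_roll from where it was at the start of the episode above 0.04 m or distance of blue_bin from where it was at the start of the episode above 0.06 m or angle between spray_can's own z axis and vertical above 0.5 rad).
It also fails if it takes over 66 s, if anything falls off the work surface, if the arm or the gripper's body presses on something with over 40 N, if the wrist force passes 120 N, or if a joint passes its speed limit or range.

## Working session

There is one attempt and no reset: what is moved stays moved. The work goes in short steps, Python scripts to look and compute and a tool call to move; the robot and the scene stay as the last step left them, time stands still between calls to the robot, and variables do not carry over. Pictures are saved under pics/ and viewed, at most 10 in all, crops included, and the job is handed in when it is done.

Besides the shell and the picture viewer there is one more tool, called as name([rows], argument=value, ...), one row to a line, values as JSON. send_rows: Moves the arm, as the interface text tells. Its arguments: {"type":"object","properties":{"targets":{"type":"array"},"force":{"type":"number"}},"required":["targets"]}

```bash
mkdir -p pics; cat > h.py <<'E'
import numpy as np, cv2
from scipy.spatial.transform import Rotation as R
from cell import monitor, read_camera, get_calibration, job, robot
def cam(name,st=None):
    c=get_calibration(name);K=np.array(c["intrinsics"]);D=np.array(c["D"],float)
    T=np.eye(4)
    if name=="wrist":
        W=np.eye(4);W[:3,:3]=R.from_euler('xyz',st["tool_rot"]).as_matrix();W[:3,3]=st["tool_pos"]
        T=W@np.array(c["hand_eye"])
    else:
        o=np.array(c["orientation"])
        T[:3,:3]=o if o.shape==(3,3) else R.from_euler('xyz',o).as_matrix();T[:3,3]=c["origin"]
    return K,D,T
def rays(C,px):
    K,D,T=C
    n=cv2.undistortPoints(np.array(px,float).reshape(-1,1,2),K,D)[:,0]
    d=np.c_[n[:,0],-n[:,1],-np.ones(len(n))]
    return T[:3,3],d@T[:3,:3].T
def at_z(C,px,z):
    o,d=rays(C,px);return o+d*((z-o[2])/d[:,2])[:,None]
def with_depth(C,px,dep):
    o,d=rays(C,px);return o+d*np.array([dep[int(v),int(u)] for u,v in px])[:,None]
def tri(C1,p1,C2,p2):
    o1,d1=rays(C1,[p1]);o2,d2=rays(C2,[p2]);A=np.c_[d1[0],-d2[0]]
    s=np.linalg.lstsq(A,o2-o1,rcond=None)[0];a=o1+s[0]*d1[0];b=o2+s[1]*d2[0];return (a+b)/2,np.linalg.norm(a-b)
def proj(C,P):
    K,D,T=C;q=(np.array(P)-T[:3,3])@T[:3,:3];return cv2.projectPoints(q*[1,-1,-1],np.zeros(3),np.zeros(3),K,D)[0][:,0]
E
python3 - <<'E'
from h import *
for n in("top","side"):
    p,d=read_camera(n);cv2.imwrite(f"pics/{n}0.png",p[...,::-1]);np.save(n+"0.npy",d)
    c=get_calibration(n);print(n,c["origin"],c["orientation"],c["D"],c["intrinsics"])
s=monitor.observe();print(s["tool_pos"],s["tool_rot"],s["opening"],robot.tcp_to_grasp); print(get_calibration("wrist")["hand_eye"])
E
```

```text
top [0.3724545  0.08382061 1.17451242] [ 0.17593218 -0.00678623 -1.55570741] [-0.07501909  0.          0.          0.          0.        ] [[474.82150741   0.         322.81933838]
 [  0.         474.82150741 243.81367805]
 [  0.           0.           1.        ]]
side [0.15281481 0.86330184 0.93137091] [ 0.81362323 -0.01210161 -2.6459952 ] [-0.02104897  0.          0.          0.          0.        ] [[536.69629275   0.         325.69980419]
 [  0.         536.69629275 241.10169786]
 [  0.           0.           1.        ]]
[ 0.18626788 -0.49045278  0.22611003] [-3.14020038e+00 -2.07060423e-04  3.62813819e-01] 0.09176471654755151 -0.0188
[[-1.33687703e-03  9.62329884e-01  2.71881239e-01  7.35516132e-02]
 [ 9.99999005e-01  1.16435313e-03  7.95876501e-04 -7.04092468e-04]
 [ 4.49329969e-04  2.71882032e-01 -9.62330483e-01 -1.58427509e-01]
 [ 0.00000000e+00  0.00000000e+00  0.00000000e+00  1.00000000e+00]]
```

View pics/top0.png

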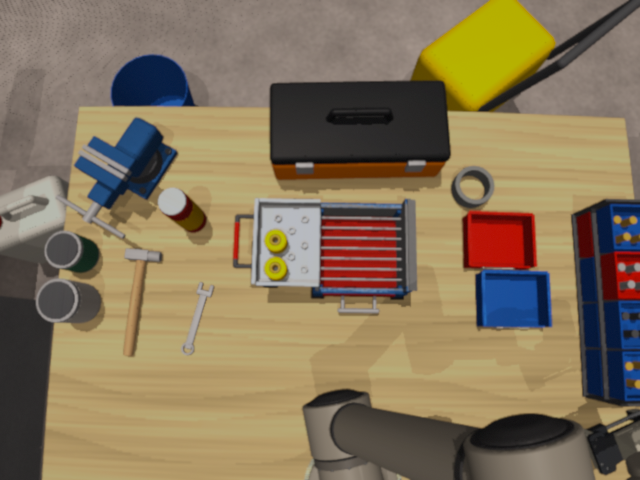

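View pics/side0.png

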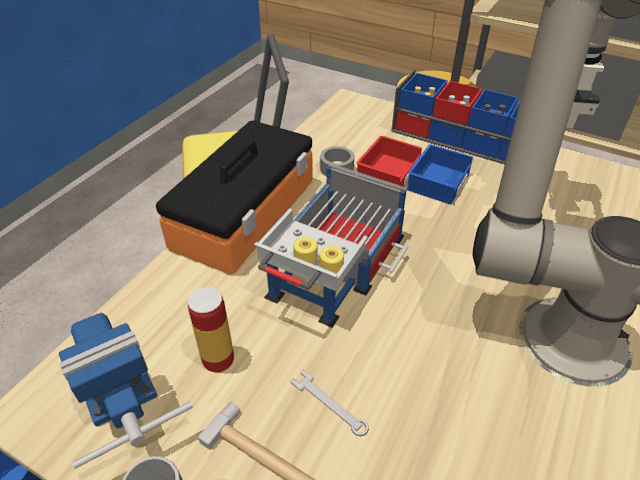

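Top view: the stand's handle is at about (237,241) with the rollers at (275,240) and (275,268). The blue bin is at (514,299), the red bin at (500,240) and the can at (183,210). The side view shows the handle at (283,274) and the blue bin at (440,172). I'll segment these in both views.

```bash
python3 - <<'E'
from h import *
C={n:cam(n) for n in("top","side")}
im={n:cv2.cvtColor(cv2.imread(f"pics/{n}0.png"),cv2.COLOR_BGR2HSV) for n in C}
dep={n:np.load(n+"0.npy") for n in C}
def seg(n,lo,hi,box):
    H=im[n].astype(int);h=(H[...,0]+30)%180
    m=(h>=lo+30)&(h<=hi+30)&(H[...,1]>110)&(H[...,2]>60)
    b=np.zeros_like(m);x0,y0,x1,y1=box;b[y0:y1,x0:x1]=1
    v,u=np.nonzero(m&b);return np.c_[u,v]
def show(name,n,px):
    P=with_depth(C[n],px,dep[n]);r=cv2.minAreaRect(px.astype(np.float32))
    q=cv2.minAreaRect((P[:,:2]*1000).astype(np.float32))
    print(name,n,len(px),"rect",np.round(r[0],1),np.round(r[1],1),round(r[2],1),"med",P.mean(0).round(4),"zpct",np.percentile(P[:,2],[2,50,98]).round(3),"world rect",np.round(q[0],1),np.round(q[1],1),round(q[2],1))
    return r,P
rt,Pt=show("handle","top",seg("top",-12,12,(228,205,247,275)))
rs,Ps=show("handle","side",seg("side",-12,12,(250,255,303,290)))
def ends(r):
    b=cv2.boxPoints(r);e=sorted([(np.linalg.norm(b[i]-b[(i+1)%4]),(b[i]+b[(i+1)%4])/2) for i in range(4)],key=lambda t:t[0]);return e[0][1],e[1][1]
et,es=ends(rt),ends(rs);print("ends",et,es)
print("tri centre",tri(C["top"],rt[0],C["side"],rs[0]))
for a in et:
  for b in es: print(a,b,tri(C["top"],a,C["side"],b))
for n,bx in(("top",(465,260,560,335)),("side",(405,140,478,205))):
    r,P=show("blue",n,seg(n,95,130,bx)); print(cv2.boxPoints(r).tolist())
    rim=P[P[:,2]>.05];q=cv2.minAreaRect((rim[:,:2]*1000).astype(np.float32));print(" rim>50",q,np.percentile(rim[:,2],[50,95]))
show("red","top",seg("top",-12,12,(460,208,540,270)))
for n,bx in(("top",(262,228,290,284)),("side",(290,232,348,272))): 
    r,P=show("yel",n,seg(n,18,35,bx))
# outlines to crops
t=cv2.imread("pics/top0.png")[190:340,220:430];s=cv2.imread("pics/side0.png")[130:310,250:480]
cv2.imwrite("pics/c1.png",np.vstack([cv2.resize(t,(560,400),interpolation=cv2.INTER_CUBIC)]))
E
```

```text
handle top 210 rect [235.9 240.5] [ 5.5 37.2] 2.2 med [0.5575 0.2689 0.1601] zpct [-0.002  0.165  0.168] world rect [487.6 212.8] [340.8  58.1] 38.6
handle side 269 rect [282.9 275.6] [38.8  7.1] 22.5 med [0.5627 0.2625 0.153 ] zpct [-0.     0.164  0.168] world rect [415.1 504. ] [ 73.7 886.7] 31.4
ends (array([236.59973, 221.90768], dtype=float32), array([235.16989, 259.08347], dtype=float32)) (array([264.93912, 268.14722], dtype=float32), array([300.76956, 282.97363], dtype=float32))
tri centre (array([0.55772135, 0.2689572 , 0.16137914]), np.float64(0.0017365866950795057))
[236.59973 221.90768] [264.93912 268.14722] (array([0.59904733, 0.2693405 , 0.16163325]), np.float64(0.0017684319230413218))
[236.59973 221.90768] [300.76956 282.97363] (array([0.56407982, 0.26051739, 0.14801228]), np.float64(0.0749133627315618))
[235.16989 259.08347] [264.93912 268.14722] (array([0.54684579, 0.28020601, 0.18798057]), np.float64(0.07517444445490783))
[235.16989 259.08347] [300.76956 282.97363] (array([0.5171413 , 0.26867348, 0.16129091]), np.float64(0.0021525854745242275))
blue top 3510 rect [51
[... 512 characters left out ...]
422], [419.3283386230469, 126.58797454833984], [479.4268493652344, 140.5643768310547], [464.0394592285156, 206.7301025390625]]
 rim>50 ((346.5942077636719, 200.83737182617188), (155.29367065429688, 1371.6861572265625), 9.845709800720215) [0.06020703 0.06576166]
red top 4132 rect [499.6 239.5] [76.  58.2] 1.3 med [ 0.5949 -0.3612  0.0236] zpct [-0.001  0.006  0.064] world rect [ 546.6 -182.2] [184.5 608.5] 16.3
yel top 848 rect [275.5 255. ] [23. 50.] 0.0 med [0.5248 0.1798 0.1759] zpct [0.139 0.175 0.179] world rect [468.  157.8] [232.   67.4] 21.6
yel side 1014 rect [318.6 252.8] [52.9 24.2] 21.4 med [0.5219 0.1917 0.1721] zpct [0.146 0.174 0.178] world rect [361.9 514.5] [101.1 810.9] 26.5
```

View pics/c1.png

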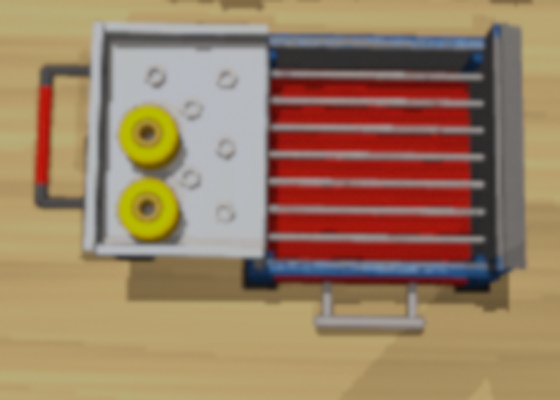

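The crop shows the tray level, with six nuts, both rollers and the bars along world y, so the stand's yaw is about 0. The handle centre is at about (0.558, 0.269, 0.161). I'll approach now, first raising the tool and squaring the yaw.

send_rows([
  {"translation": [5,-1.5,-2],"spin": 8,"jaw": 1},
  {"translation": [10,-3,-4],"spin": 16,"jaw": 0.5},
  {"translation": [14.5,-4.3,-6],"spin": 20.8,"jaw": 0.35},
  {"translation": [19,-5.5,-6],"spin": 20.8,"jaw": 0.35},
  {"translation": [23.5,-7,-6],"spin": 20.8,"jaw": 0.35},
])

```text
time: 0.6
tool_pos: [0.3758, -0.3465, 0.2874]
tool_rot: [3.14, -0.001, -0.001]
contact_force: [0.6, -0.9, 0.1]
opening: 0.0646
grip_force: 0.0
```

```bash
python3 - <<'E'
from h import *
C={n:cam(n) for n in("top","side")}
# blue bin rim corners (top picture, read by segmentation box) at rim height
print(at_z(C["top"],[(476.5,269.5),(549.5,269.5),(551.5,327),(478.5,328)],.062).round(4).tolist())
print(at_z(C["top"],[(275,240),(275,268)],.178).round(4).tolist())
# bar direction: crop px -> full px
f=lambda u,v:(220+u*210/560,190+v*150/400)
for a,b in(((272,75),(483,77)),((272,156),(483,158)),((272,238),(483,240))): print(at_z(C["top"],[f(*a),f(*b)],.09).round(4).tolist())
E
```

```text
[[0.5142, -0.2877, 0.062], [0.5164, -0.4674, 0.062], [0.3795, -0.464, 0.062], [0.3765, -0.2874, 0.062]]
[[0.5563, 0.1819, 0.178], [0.4961, 0.18, 0.178]]
[[0.6264, 0.0822, 0.09], [0.6279, -0.1037, 0.09]]
[[0.5543, 0.0811, 0.09], [0.5555, -0.1027, 0.09]]
[[0.4829, 0.08, 0.09], [0.4839, -0.1018, 0.09]]
```

send_rows([
  {"translation": [1.4,-4.7,0],"spin": 0,"jaw": 0.35},
  {"translation": [2.8,-9.4,0],"spin": 0,"jaw": 0.35},
  {"translation": [4.2,-14.1,0],"spin": 0,"jaw": 0.35},
  {"translation": [5.6,-18.8,0],"spin": 0,"jaw": 0.35},
  {"translation": [7,-23.5,0],"spin": 0,"jaw": 0.35},
])

```text
time: 1.1
tool_pos: [0.4444, -0.1105, 0.2864]
tool_rot: [-3.141, 0.0, -0.001]
contact_force: [0.1, 0.4, -0.4]
opening: 0.0327
grip_force: 0.0
```

send_rows([
  {"translation": [1.4,-4.7,0],"spin": 0,"jaw": 0.35},
  {"translation": [2.8,-9.4,0],"spin": 0,"jaw": 0.35},
  {"translation": [4.2,-14.1,0],"spin": 0,"jaw": 0.35},
  {"translation": [5.6,-18.8,0],"spin": 0,"jaw": 0.35},
  {"translation": [7,-23.5,0],"spin": 0,"jaw": 0.35},
])

```text
time: 1.6
tool_pos: [0.5145, 0.1246, 0.2863]
tool_rot: [3.141, 0.0, -0.0]
contact_force: [0.9, -0.8, 0.8]
opening: 0.0323
grip_force: 0.0
```

send_rows([
  {"translation": [0.8,-3.5,0],"spin": 0,"jaw": 0.35},
  {"translation": [1.6,-7,0],"spin": 0,"jaw": 0.35},
  {"translation": [2.4,-10,0],"spin": 0,"jaw": 0.35},
  {"translation": [2.4,-10,0],"spin": 0,"jaw": 0.35},
  {"translation": [2.4,-10,0],"spin": 0,"jaw": 0.35},
])

```text
time: 2.1
tool_pos: [0.5381, 0.2227, 0.2857]
tool_rot: [3.141, 0.001, 0.001]
contact_force: [-0.0, -0.3, 1.3]
opening: 0.0323
grip_force: 0.0
```

send_rows([
  {"translation": [1,-2.5,1],"spin": 0,"jaw": 0.35},
  {"translation": [1.9,-4.6,3],"spin": 0,"jaw": 0.35},
  {"translation": [1.9,-4.6,4],"spin": 0,"jaw": 0.35},
  {"translation": [1.9,-4.6,4],"spin": 0,"jaw": 0.35},
  {"translation": [1.9,-4.6,4],"spin": 0,"jaw": 0.35},
])

```text
time: 2.6
tool_pos: [0.5575, 0.2671, 0.247]
tool_rot: [3.141, -0.0, -0.002]
contact_force: [-0.5, 0.4, 0.3]
opening: 0.0322
grip_force: 0.0
```

```bash
python3 - <<'E'
from h import *
s=monitor.observe();p,d=read_camera("wrist");cv2.imwrite("pics/w1.png",p[...,::-1])
C=cam("wrist",s);print(s["tool_pos"],s["tool_rot"])
H=cv2.cvtColor(p,cv2.COLOR_RGB2HSV).astype(int);h=(H[...,0]+30)%180
m=((h>18)&(h<42)&(H[...,1]>130)&(H[...,2]>60)).astype(np.uint8)
n,l,st,ce=cv2.connectedComponentsWithStats(m)
for i in range(1,n):
    if st[i,4]>400:
        v,u=np.nonzero(l==i);px=np.c_[u,v];P=with_depth(C,px,d);print(st[i],ce[i],np.median(P,0).round(4),P[:,0].min().round(3),P[:,0].max().round(3))
        for uu in np.linspace(u.min()+5,u.max()-5,4).astype(int):
            vv=v[u==uu];a=at_z(C,[(uu,vv.min()-.5),(uu,vv.max()+.5)],.161).round(4).tolist();print(uu,vv.min(),vv.max(),a)
E
```

```text
[0.55752417 0.26712172 0.24704258] [ 3.14107312e+00 -7.98588772e-05 -1.53280919e-03]
[  18   47  119  136 5784] [ 97.05082988 117.0112379 ] [0.636  0.3809 0.1723] 0.603 0.668
23 47 49 [[0.6707, 0.4195, 0.161], [0.6693, 0.4198, 0.161]]
59 54 182 [[0.6676, 0.4019, 0.161], [0.6012, 0.4137, 0.161]]
95 66 175 [[0.6621, 0.3844, 0.161], [0.6052, 0.3931, 0.161]]
131 104 150 [[0.6435, 0.3683, 0.161], [0.6189, 0.3714, 0.161]]
[164  85  33  76 672] [185.51785714 122.7485119 ] [0.6351 0.3791 0.0218] 0.603 0.667
169 87 159 [[0.6521, 0.3471, 0.161], [0.6141, 0.351, 0.161]]
176 90 157 [[0.6506, 0.3435, 0.161], [0.6152, 0.347, 0.161]]
183 96 153 [[0.6476, 0.3401, 0.161], [0.6174, 0.3429, 0.161]]
191 106 144 [[0.6426, 0.3363, 0.161], [0.6222, 0.3381, 0.161]]
[613 103  27  24 590] [626.92881356 114.74576271] [0.6395 0.0011 0.0122] 0.63 0.649
618 103 126 [[0.6426, 0.1078, 0.161], [0.6304, 0.1053, 0.161]]
623 103 126 [[0.6426, 0.1052, 0.161], [0.6303, 0.1027, 0.161]]
628 103 126 [[0.6425, 0.1026, 0.161], [0.6303, 0.1001, 0.161]]
634 103 125 [[0.6425, 0.0995, 0.161], [0.6307, 0.097, 0.161]]
[606 134  34 
[... 1663 characters left out ...]
.5562, 0.0821, 0.161]]
[ 584  264   56   23 1249] [612.33466773 275.14171337] [ 0.4931 -0.0141  0.0122] 0.481 0.631
589 264 286 [[0.5525, 0.1073, 0.161], [0.538, 0.1049, 0.161]]
604 264 286 [[0.5525, 0.0986, 0.161], [0.538, 0.0961, 0.161]]
619 264 286 [[0.5525, 0.09, 0.161], [0.538, 0.0873, 0.161]]
634 264 286 [[0.5525, 0.0814, 0.161], [0.538, 0.0786, 0.161]]
[581 293  59  13 759] [610.30434783 299.03557312] [ 0.4685 -0.0166  0.0122] 0.461 0.631
586 293 305 [[0.5341, 0.106, 0.161], [0.5257, 0.1046, 0.161]]
602 293 305 [[0.5342, 0.0966, 0.161], [0.5257, 0.0951, 0.161]]
618 293 305 [[0.5342, 0.0872, 0.161], [0.5257, 0.0857, 0.161]]
634 293 305 [[0.5342, 0.0778, 0.161], [0.5257, 0.0762, 0.161]]
```

View pics/w1.png

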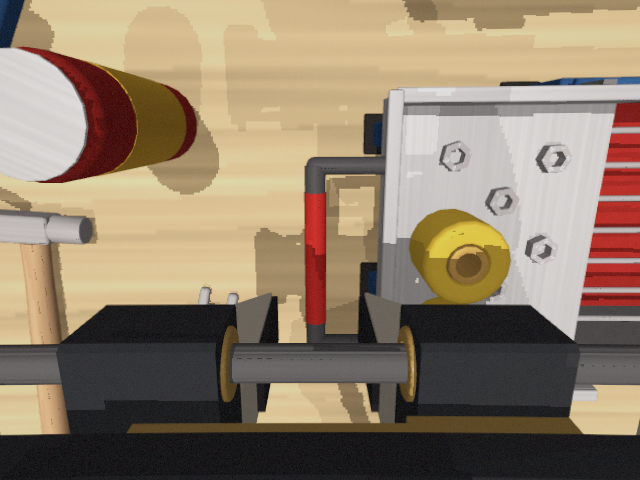

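The wrist view shows the red bar upright at column 315, rows 192–324, centred between the fingers, with the can at (97,117). The bar's centre comes to (0.555, 0.2697). Next I'll descend and grip.

send_rows([
  {"translation": [-0.1,-0.25,3],"spin": 0,"jaw": 0.35},
  {"translation": [-0.1,-0.25,6],"spin": 0,"jaw": 0.35},
  {"translation": [-0.1,-0.25,9],"spin": 0,"jaw": 0.35},
  {"translation": [-0.1,-0.25,10.5],"spin": 0,"jaw": 0.35},
  {"translation": [-0.1,-0.25,10.5],"spin": 0,"jaw": 0.35},
])

```text
time: 3.15
tool_pos: [0.5556, 0.2698, 0.1402]
tool_rot: [3.14, 0.003, -0.001]
contact_force: [-0.1, -0.3, -0.0]
opening: 0.0326
grip_force: 0.0
```

send_rows([
  {"translation": [0,0,0],"spin": 0,"jaw": 0},
  {"translation": [0,0,0],"spin": 0,"jaw": 0},
  {"translation": [0,0,0],"spin": 0,"jaw": 0},
  {"translation": [0,0,0],"spin": 0,"jaw": 0},
  {"translation": [0,0,0],"spin": 0,"jaw": 0},
], force=20)

```text
time: 3.65
tool_pos: [0.5574, 0.2688, 0.1433]
tool_rot: [3.138, -0.002, -0.001]
contact_force: [-1.4, -8.2, 5.0]
opening: 0.0112
grip_force: 20.0
```

```bash
python3 - <<'E'
import numpy as np
r=np.hypot(.181,.03);a0=np.arctan2(.03,.181)
for t in np.r_[np.arange(0,1.13,.07)]: print(round(t,2),"dy %.1f dz %.1f cm"%(100*(r*np.cos(a0+t)-.181),100*(r*np.sin(a0+t)-.03)))
E
```

```text
0.0 dy 0.0 dz 0.0 cm
0.07 dy -0.3 dz 1.3 cm
0.14 dy -0.6 dz 2.5 cm
0.21 dy -1.0 dz 3.7 cm
0.28 dy -1.5 dz 4.9 cm
0.35 dy -2.1 dz 6.0 cm
0.42 dy -2.8 dz 7.1 cm
0.49 dy -3.5 dz 8.2 cm
0.56 dy -4.4 dz 9.2 cm
0.63 dy -5.2 dz 10.1 cm
0.7 dy -6.2 dz 11.0 cm
0.77 dy -7.2 dz 11.8 cm
0.84 dy -8.3 dz 12.5 cm
0.91 dy -9.4 dz 13.1 cm
0.98 dy -10.5 dz 13.7 cm
1.05 dy -11.7 dz 14.2 cm
1.12 dy -12.9 dz 14.6 cm
```

send_rows([
  {"translation": [0,0.3,-1.3],"spin": 0,"jaw": 0},
  {"translation": [0,0.6,-2.5],"spin": 0,"jaw": 0},
  {"translation": [0,1.0,-3.7],"spin": 0,"jaw": 0},
  {"translation": [0,1.5,-4.9],"spin": 0,"jaw": 0},
  {"translation": [0,2.1,-6.0],"spin": 0,"jaw": 0},
], force=20)

```text
time: 4.15
tool_pos: [0.5573, 0.2493, 0.202]
tool_rot: [3.141, -0.002, -0.001]
contact_force: [4.8, 0.0, -6.3]
opening: 0.0112
grip_force: 20.0
```

send_rows([
  {"translation": [0,0.4,-0.7],"spin": 0,"jaw": 0},
  {"translation": [0,0.8,-1.3],"spin": 0,"jaw": 0},
  {"translation": [0,1.3,-2.0],"spin": 0,"jaw": 0},
  {"translation": [0,1.8,-2.6],"spin": 0,"jaw": 0},
  {"translation": [0,2.3,-3.2],"spin": 0,"jaw": 0},
])

```text
time: 4.65
tool_pos: [0.5573, 0.2279, 0.2346]
tool_rot: [-3.139, -0.003, 0.0]
contact_force: [5.5, 2.8, -3.6]
opening: 0.0112
grip_force: 20.0
```

send_rows([
  {"translation": [0,0.5,-0.55],"spin": 0,"jaw": 0},
  {"translation": [0,1.0,-1.1],"spin": 0,"jaw": 0},
  {"translation": [0,1.6,-1.6],"spin": 0,"jaw": 0},
  {"translation": [0,2.2,-2.1],"spin": 0,"jaw": 0},
  {"translation": [0,2.8,-2.6],"spin": 0,"jaw": 0},
])

```text
time: 5.15
tool_pos: [0.5574, 0.201, 0.2617]
tool_rot: [-3.137, -0.005, 0.001]
contact_force: [4.0, 4.4, 0.6]
opening: 0.0112
grip_force: 20.0
```

send_rows([
  {"translation": [0,0.9,-0.6],"spin": 0,"jaw": 0},
  {"translation": [0,1.7,-1.1],"spin": 0,"jaw": 0},
  {"translation": [0,2.6,-1.5],"spin": 0,"jaw": 0},
  {"translation": [0,3.5,-2.0],"spin": 0,"jaw": 0},
  {"translation": [0,4.5,-2.4],"spin": 0,"jaw": 0},
])

```text
time: 5.65
tool_pos: [0.5575, 0.1563, 0.2871]
tool_rot: [-3.137, -0.007, 0.002]
contact_force: [3.1, 5.5, 7.6]
opening: 0.0109
grip_force: 20.0
```

send_rows([
  {"translation": [0,0.6,-0.2],"spin": 0,"jaw": 0},
  {"translation": [0,1.2,-0.4],"spin": 0,"jaw": 0},
  {"translation": [0,1.2,-0.4],"spin": 0,"jaw": 0},
  {"translation": [0,1.2,-0.4],"spin": 0,"jaw": 0},
  {"translation": [0,1.2,-0.4],"spin": 0,"jaw": 0},
])

```text
time: 6.15
tool_pos: [0.5575, 0.1438, 0.2911]
tool_rot: [-3.138, -0.007, 0.001]
contact_force: [2.7, 4.4, 8.7]
opening: 0.0113
grip_force: 20.0
```

```bash
python3 - <<'E'
from h import *
a,_=read_camera("top");b,d=read_camera("side")
cv2.imwrite("pics/tip1.png",np.hstack([cv2.resize(a[160:340,200:440],(400,300)),cv2.resize(b[130:310,230:470],(400,300))])[...,::-1])
E
```

```text
(no output)
```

View pics/tip1.png

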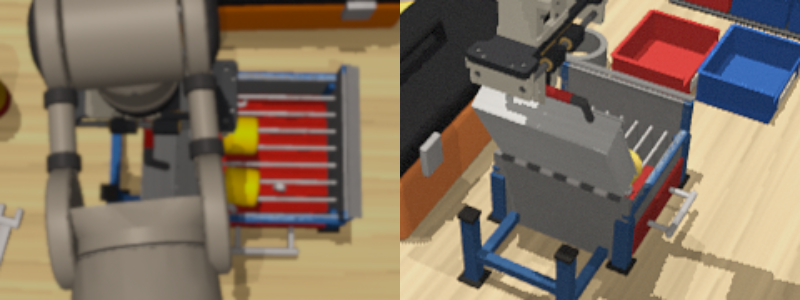

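The tray is at about 1.1 rad. Both rollers are on the grate beside the apron, at (240,135) and (240,185), and one nut shows at (280,187). I'll give a short shake and then lower gently.

send_rows([
  {"translation": [0,-1.2,0.4],"spin": 0,"jaw": 0},
  {"translation": [0,0,0],"spin": 0,"jaw": 0},
  {"translation": [0,-1.2,0.4],"spin": 0,"jaw": 0},
  {"translation": [0,0,0],"spin": 0,"jaw": 0},
  {"translation": [0,0,0],"spin": 0,"jaw": 0},
])

```text
time: 6.75
tool_pos: [0.5571, 0.1431, 0.2907]
tool_rot: [-3.139, -0.005, 0.001]
contact_force: [1.1, 2.7, 7.4]
opening: 0.0109
grip_force: 20.0
```

send_rows([
  {"translation": [0,-0.6,0.2],"spin": 0,"jaw": 0},
  {"translation": [0,-1.2,0.4],"spin": 0,"jaw": 0},
  {"translation": [0,-2.4,0.9],"spin": 0,"jaw": 0},
  {"translation": [0,-3.5,1.5],"spin": 0,"jaw": 0},
  {"translation": [0,-4.6,2.1],"spin": 0,"jaw": 0},
])

```text
time: 7.25
tool_pos: [0.557, 0.1893, 0.2674]
tool_rot: [-3.14, -0.003, 0.0]
contact_force: [3.5, 1.1, -0.4]
opening: 0.0113
grip_force: 20.0
```

send_rows([
  {"translation": [0,-1.1,0.7],"spin": 0,"jaw": 0},
  {"translation": [0,-2.1,1.5],"spin": 0,"jaw": 0},
  {"translation": [0,-3.1,2.4],"spin": 0,"jaw": 0},
  {"translation": [0,-3.9,3.3],"spin": 0,"jaw": 0},
  {"translation": [0,-4.8,4.3],"spin": 0,"jaw": 0},
])

```text
time: 7.75
tool_pos: [0.5565, 0.2361, 0.2222]
tool_rot: [3.14, 0.001, -0.0]
contact_force: [6.1, -3.1, -3.6]
opening: 0.0114
grip_force: 20.0
```

```bash
python3 - <<'E'
from h import *
a,_=read_camera("top");b,d=read_camera("side")
cv2.imwrite("pics/tip2.png",np.hstack([cv2.resize(a[190:310,280:440],(400,300)),cv2.resize(b[130:310,230:470],(400,300))])[...,::-1])
E
```

```text
(no output)
```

View pics/tip2.png

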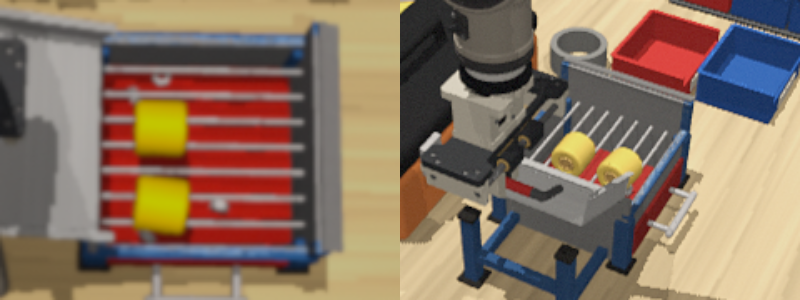

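Both rollers lie on the bars with their axes along y, at (160,128) and (162,205) in the left crop. Some nuts are visible in the box. I'll lower the rest slowly.

send_rows([
  {"translation": [0,-0.5,0.8],"spin": 0,"jaw": 0},
  {"translation": [0,-1.2,1.9],"spin": 0,"jaw": 0},
  {"translation": [0,-1.8,3.0],"spin": 0,"jaw": 0},
  {"translation": [0,-2.3,4.2],"spin": 0,"jaw": 0},
  {"translation": [0,-2.7,5.4],"spin": 0,"jaw": 0},
])

```text
time: 8.35
tool_pos: [0.5564, 0.2636, 0.1682]
tool_rot: [-3.142, 0.0, -0.0]
contact_force: [5.4, 0.5, -1.6]
opening: 0.0109
grip_force: 20.0
```

send_rows([
  {"translation": [0,-0.2,0.7],"spin": 0,"jaw": 0},
  {"translation": [0,-0.3,1.3],"spin": 0,"jaw": 0},
  {"translation": [0,-0.5,1.9],"spin": 0,"jaw": 0},
  {"translation": [0,-0.6,2.4],"spin": 0,"jaw": 0},
  {"translation": [0,-0.6,2.4],"spin": 0,"jaw": 0},
])

```text
time: 8.85
tool_pos: [0.5563, 0.2687, 0.1458]
tool_rot: [3.141, 0.0, -0.0]
contact_force: [1.3, -1.2, 0.7]
opening: 0.0115
grip_force: 20.0
```

send_rows([
  {"translation": [0,0,0.25],"spin": 0,"jaw": 0},
  {"translation": [0,0,0.25],"spin": 0,"jaw": 0.35},
  {"translation": [0,0,0.25],"spin": 0,"jaw": 0.35},
  {"translation": [0,0,0.25],"spin": 0,"jaw": 0.35},
  {"translation": [0,0,0.25],"spin": 0,"jaw": 0.35},
])

```text
time: 9.35
tool_pos: [0.5561, 0.2689, 0.1426]
tool_rot: [3.141, 0.001, -0.0]
contact_force: [-0.4, 0.2, 0.5]
opening: 0.0318
grip_force: 0.0
```

send_rows([
  {"translation": [0,0,-2],"spin": 0,"jaw": 0.35},
  {"translation": [0,0,-5],"spin": 0,"jaw": 0.35},
  {"translation": [0,0,-9],"spin": 0,"jaw": 0.35},
  {"translation": [0,0,-13],"spin": 0,"jaw": 0.35},
  {"translation": [0,0,-15],"spin": 0,"jaw": 0.6},
])

```text
time: 9.85
tool_pos: [0.5572, 0.2693, 0.2968]
tool_rot: [-3.14, -0.005, -0.0]
contact_force: [-0.3, 0.1, 0.1]
opening: 0.0361
grip_force: 0.0
```

send_rows([
  {"translation": [-1,5,0],"spin": 0,"jaw": 0.9},
  {"translation": [-2.5,10,0],"spin": 0,"jaw": 0.9},
  {"translation": [-4,14.5,0],"spin": 0,"jaw": 0.9},
  {"translation": [-5.5,19,0],"spin": 0,"jaw": 0.9},
  {"translation": [-7,24,0],"spin": 0,"jaw": 0.9},
])

```text
time: 10.35
tool_pos: [0.4859, 0.0298, 0.2929]
tool_rot: [-3.142, 0.0, 0.0]
contact_force: [1.1, -0.9, -0.3]
opening: 0.0753
grip_force: 0.0
```

```bash
python3 - <<'E'
from h import *
s=monitor.observe();p,d=read_camera("wrist");cv2.imwrite("pics/w2.png",p[...,::-1]);np.save("w2.npy",d)
print(s["tool_pos"],s["tool_rot"])
a,da=read_camera("top");cv2.imwrite("pics/t3.png",a[...,::-1]);b,db=read_camera("side");cv2.imwrite("pics/s3.png",b[...,::-1])
import json;json.dump({k:list(np.atleast_1d(v).astype(float)) for k,v in s.items()},open("w2.json","w"))
C=cam("wrist",s)
H=cv2.cvtColor(p,cv2.COLOR_RGB2HSV)
m=((H[...,0]>20)&(H[...,0]<34)&(H[...,1]>150)&(H[...,2]>60)).astype(np.uint8)
n,l,st,ce=cv2.connectedComponentsWithStats(m)
for i in range(1,n):
    if st[i,4]>400:
        v,u=np.nonzero(l==i);P=with_depth(C,np.c_[u,v],d);P=P[P[:,2]>.1]
        if len(P): print(st[i],ce[i],np.percentile(P,[2,50,98],axis=0).round(4).tolist(), P[P[:,2]>np.percentile(P[:,2],80)].mean(0).round(4))
E
```

```text
[0.48593752 0.02975589 0.29287293] [-3.14156367e+00  3.16140370e-04  3.94040168e-04]
[ 282   81   65   69 4241] [314.37609054 114.41641122] [[0.5458, 0.0117, 0.1209], [0.5687, 0.0333, 0.1346], [0.5909, 0.0544, 0.1382]] [0.5679 0.0334 0.1415]
[ 286  176   63   66 3624] [316.7196468  208.35706402] [[0.4768, 0.0102, 0.1184], [0.5022, 0.0314, 0.135], [0.522, 0.053, 0.139]] [0.4985 0.036  0.1404]
```

View pics/w2.png

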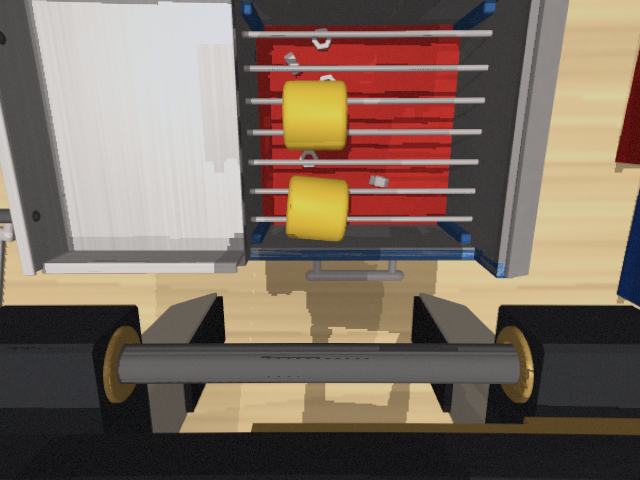

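The tray is empty and level. The rollers are at (315,115) and (317,208) with axes along y. Five nuts are visible at (320,38), (292,62), (328,80), (308,158) and (378,181). I'll check the nut heights, cross-check the rollers in the top view and fix the bin.

```bash
python3 - <<'E'
from h import *
import json
s=json.load(open("w2.json"));C=cam("wrist",s);d=np.load("w2.npy");p=cv2.imread("pics/w2.png")
for u,v in[(320,44),(292,62),(328,80),(308,158),(378,181)]:
    w=d[v-9:v+10,u-12:u+13];g=cv2.cvtColor(p,cv2.COLOR_BGR2HSV)[v-9:v+10,u-12:u+13]
    vv,uu=np.nonzero((g[...,1]<60)&(g[...,2]>110));P=with_depth(C,np.c_[uu+u-12,vv+v-9],d);print((u,v),len(P),np.percentile(P[:,2],[5,25,50,75,95]).round(3),np.median(P[P[:,2]<.085],0).round(3) if (P[:,2]<.085).any() else None)
T=cam("top");S=cam("side")
def yel(f):
    H=cv2.cvtColor(cv2.imread(f),cv2.COLOR_BGR2HSV);m=((H[...,0]>20)&(H[...,0]<34)&(H[...,1]>150)&(H[...,2]>60)).astype(np.uint8)
    if "t3" in f: m[:,:300]=0;m[:185]=0
    else: m[:,:280]=0;m[:150]=0;m[300:]=0;m[:,470:]=0
    n,l,st,ce=cv2.connectedComponentsWithStats(m);return [(st[i].tolist(),ce[i]) for i in range(1,n) if st[i,4]>100]
yt,ys=yel("pics/t3.png"),yel("pics/s3.png");print(yt,ys)
for a,c in yt: print("top",at_z(T,[c],.137).round(4))
w=[(314.4,114.4),(316.7,208.4)]
for x in w: print("w",at_z(C,[x],.137).round(4),[(tri(C,x,T,c)[0].round(4),round(tri(C,x,T,c)[1],4)) for a,c in yt])
# bin
dep=np.load("top0.npy");im=cv2.cvtColor(cv2.imread("pics/top0.png"),cv2.COLOR_BGR2HSV)
vv,uu=np.mgrid[262:336,468:560];px=np.c_[uu.ravel(),vv.ravel()];P=with_depth(T,px,dep)
k=(P[:,2]>.052)&(P[:,2]<.07)&(im[px[:,1],px[:,0],0]>95)&(P[:,0]<.522)&(P[:,0]>.35)
r=cv2.minAreaRect((P[k,:2]*1000).astype(np.float32));print("bin rim",k.sum(),r,np.percentile(P[k],[1,99],axis=0).round(4))
k=(P[:,2]<.012)&(P[:,2]>-.01)&(im[px[:,1],px[:,0],0]>95)&(im[px[:,1],px[:,0],1]>120);print("floor",np.percentile(P[k],[3,50,97],axis=0).round(4))
E
```

```text
(320, 44) 170 [0.015 0.02  0.021 0.089 0.091] [0.633 0.028 0.021]
(292, 62) 252 [0.024 0.028 0.089 0.09  0.091] [0.618 0.055 0.028]
(328, 80) 56 [0.016 0.02  0.021 0.022 0.023] [0.605 0.022 0.021]
(308, 158) 218 [0.02  0.021 0.089 0.09  0.091] [0.534 0.04  0.021]
(378, 181) 209 [0.021 0.025 0.028 0.03  0.09 ] [ 0.509 -0.029  0.027]
[] [([321, 215, 26, 20, 188], array([333.96276596, 225.87234043]))]
w [[0.5684 0.0331 0.137 ]] []
w [[0.502  0.0316 0.137 ]] []
bin rim 708 ((448.7991027832031, -382.47210693359375), (170.7789764404297, 132.25448608398438), 89.40298461914062) [[ 0.3842 -0.4671  0.0529]
 [ 0.5142 -0.2986  0.0657]]
floor [[ 0.3891 -0.458  -0.0011]
 [ 0.4459 -0.3939  0.0032]
 [ 0.5038 -0.3296  0.0087]]
```

All five visible nuts lie on the box floor (z ≈ 0.02). Roller A is at (0.568, 0.033), B at (0.501, 0.032), and the bin centre is at (0.447, -0.387). Next I'll check A against the top view and move over it.

send_rows([
  {"translation": [4,-0.2,3],"spin": 0,"jaw": 0.65},
  {"translation": [8.2,-0.3,6],"spin": 0,"jaw": 0.65},
  {"translation": [8.2,-0.3,9],"spin": 0,"jaw": 0.65},
  {"translation": [8.2,-0.3,10],"spin": 0,"jaw": 0.65},
  {"translation": [8.2,-0.3,10],"spin": 0,"jaw": 0.65},
])

```text
time: 11.0
tool_pos: [0.568, 0.0352, 0.1914]
tool_rot: [-3.141, 0.004, 0.001]
contact_force: [-0.6, -0.4, -0.9]
opening: 0.0599
grip_force: 0.0
```

```bash
python3 - <<'E'
from h import *
import json
C=cam("wrist",json.load(open("w2.json")));T=cam("top")
for w,t in(((314.4,114.4),(344,241.2)),((316.7,208.4),(344.8,272))): print(tri(C,w,T,t))
print(monitor.observe()["tool_pos"],monitor.observe()["opening"])
E
```

```text
(array([0.56883935, 0.0322961 , 0.11088144]), np.float64(0.002143962265785029))
(array([0.4976995 , 0.03041663, 0.11481548]), np.float64(0.002540441027519488))
[0.56799309 0.03521093 0.1914183 ] 0.059927329774764115
```

send_rows([
  {"translation": [0,0.2,2.5],"spin": 0,"jaw": 0.65},
  {"translation": [0,0.2,5],"spin": 0,"jaw": 0.65},
  {"translation": [0,0.2,7.5],"spin": 0,"jaw": 0.65},
  {"translation": [0,0.2,9.2],"spin": 0,"jaw": 0.65},
  {"translation": [0,0.2,9.2],"spin": 0,"jaw": 0.65},
])

```text
time: 11.5
tool_pos: [0.5683, 0.0326, 0.101]
tool_rot: [-3.141, 0.001, 0.0]
contact_force: [-1.5, -0.6, 0.5]
opening: 0.0599
grip_force: 0.0
```

send_rows([
  {"translation": [0,0,0],"spin": 0,"jaw": 0.3},
  {"translation": [0,0,0],"spin": 0,"jaw": 0.3},
  {"translation": [0,0,0],"spin": 0,"jaw": 0.3},
  {"translation": [0,0,0],"spin": 0,"jaw": 0.3},
  {"translation": [0,0,0],"spin": 0,"jaw": 0.3},
], force=25)

```text
time: 12.0
tool_pos: [0.5702, 0.0322, 0.1031]
tool_rot: [3.141, -0.004, -0.0]
contact_force: [-0.4, 1.4, 7.0]
opening: 0.046
grip_force: 25.0
```

Gripped at 46 mm opening. I'll lift and carry it to the bin, turning a quarter on the way.

send_rows([
  {"translation": [0,0,-2],"spin": 0,"jaw": 0.3},
  {"translation": [0,0,-5],"spin": 0,"jaw": 0.3},
  {"translation": [0,0,-9],"spin": 0,"jaw": 0.3},
  {"translation": [0,0,-13],"spin": 0,"jaw": 0.3},
  {"translation": [0,0,-15],"spin": 0,"jaw": 0.3},
])

```text
time: 12.5
tool_pos: [0.5701, 0.032, 0.2556]
tool_rot: [3.141, -0.006, -0.0]
contact_force: [0.8, -1.3, -1.2]
opening: 0.0461
grip_force: 25.0
```

send_rows([
  {"translation": [-1.2,4.5,0],"spin": -8.4,"jaw": 0.3},
  {"translation": [-2.4,9,0],"spin": -16.8,"jaw": 0.3},
  {"translation": [-3.6,13.5,0],"spin": -25.2,"jaw": 0.3},
  {"translation": [-4.9,18,0],"spin": -33.6,"jaw": 0.3},
  {"translation": [-6.1,22.5,0],"spin": -42,"jaw": 0.3},
])

```text
time: 13.0
tool_pos: [0.5094, -0.1872, 0.2517]
tool_rot: [3.141, -0.0, 0.693]
contact_force: [0.2, -0.1, -1.3]
opening: 0.0461
grip_force: 25.0
```

send_rows([
  {"translation": [-4,2.6,0],"spin": -8.4,"jaw": 0.3},
  {"translation": [-8,5.2,0],"spin": -16.8,"jaw": 0.3},
  {"translation": [-12,7.8,0],"spin": -25.2,"jaw": 0.3},
  {"translation": [-16,10.4,0],"spin": -33.6,"jaw": 0.3},
  {"translation": [-20,12.9,0],"spin": -42,"jaw": 0.3},
])

```text
time: 13.5
tool_pos: [0.4374, -0.4115, 0.2517]
tool_rot: [3.141, 0.0, 1.403]
contact_force: [1.1, 0.2, -1.6]
opening: 0.046
grip_force: 25.0
```

send_rows([
  {"translation": [0,0,0],"spin": -6,"jaw": 0.3},
  {"translation": [0,0,0],"spin": -6,"jaw": 0.3},
  {"translation": [0,0,0],"spin": -6,"jaw": 0.3},
  {"translation": [0,0,0],"spin": -6,"jaw": 0.3},
  {"translation": [0,0,0],"spin": -6,"jaw": 0.3},
])

```text
time: 14.0
tool_pos: [0.4388, -0.409, 0.2514]
tool_rot: [3.141, 0.0, 1.502]
contact_force: [0.8, -0.2, -1.7]
opening: 0.0459
grip_force: 25.0
```

```bash
python3 - <<'E'
from h import *
s=monitor.observe();p,d=read_camera("wrist");cv2.imwrite("pics/w3.png",p[...,::-1]);print(s["tool_pos"],s["tool_rot"])
C=cam("wrist",s);H=cv2.cvtColor(p,cv2.COLOR_RGB2HSV)
v,u=np.nonzero((H[...,0]>95)&(H[...,0]<130)&(H[...,1]>110)&(H[...,2]>60)&(d>0));P=with_depth(C,np.c_[u,v],d)
k=(P[:,2]>.055)&(P[:,2]<.07);print(k.sum(),np.percentile(P[k],[1,50,99],axis=0).round(4))
r=proj(C,[(.447+a*.065,-.387+b*.08,.062) for a,b in((1,1),(1,-1),(-1,1))]);print(r)
g,dg=read_camera("top");cv2.imwrite("pics/t4.png",np.hstack([cv2.resize(p,(400,300)),cv2.resize(g[190:340,420:620],(400,300))])[...,::-1])
Hg=cv2.cvtColor(g,cv2.COLOR_RGB2HSV);m=((Hg[...,0]>20)&(Hg[...,0]<34)&(Hg[...,1]>150)&(Hg[...,2]>60));m[:,:300]=0;m[:,430:]=0;m[:190]=0;m[320:]=0
v,u=np.nonzero(m);print("B top centre px",u.mean(),v.mean(),at_z(cam("top"),[(u.mean(),v.mean())],.137))
E
```

```text
[ 0.43884706 -0.40895083  0.25144951] [3.14126006e+00 3.11168283e-04 1.50237552e+00]
4787 [[ 0.3629 -0.5773  0.0556]
 [ 0.5008 -0.3317  0.0624]
 [ 0.5133 -0.2981  0.0689]]
[[404.76631807  83.04847179]
 [407.13286983 281.20816109]
 [234.3984616   95.81846164]]
B top centre px 344.125 271.4537037037037 [[0.49604223 0.03180354 0.137     ]]
```

View pics/t4.png

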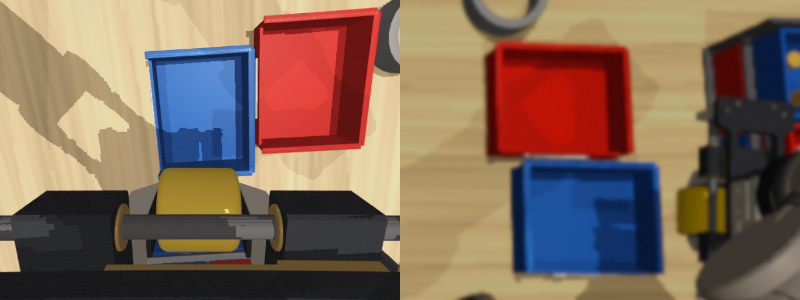

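The wrist view shows the blue bin with its far corners at about (235,83) and (405,80) in full-size pixels, which matches the projected model. The roller is held square. Next I'll lower it into the -y half.

send_rows([
  {"translation": [-1.4,0.9,2],"spin": -4,"jaw": 0.3},
  {"translation": [-1.4,0.9,6],"spin": -4,"jaw": 0.3},
  {"translation": [-1.4,0.9,10],"spin": -4,"jaw": 0.3},
  {"translation": [-1.4,0.9,14],"spin": -4,"jaw": 0.3},
  {"translation": [-1.4,0.9,17],"spin": -4,"jaw": 0.3},
])

```text
time: 14.6
tool_pos: [0.4459, -0.4234, 0.0786]
tool_rot: [-3.14, -0.002, 1.572]
contact_force: [-0.1, -0.3, -0.5]
opening: 0.0461
grip_force: 25.0
```

send_rows([
  {"translation": [0,0,1.5],"spin": 0,"jaw": 0.3},
  {"translation": [0,0,3],"spin": 0,"jaw": 0.3},
  {"translation": [0,0,4.5],"spin": 0,"jaw": 0.3},
  {"translation": [0,0,5.2],"spin": 0,"jaw": 0.3},
  {"translation": [0,0,5.2],"spin": 0,"jaw": 0.3},
])

```text
time: 15.1
tool_pos: [0.4461, -0.4238, 0.0282]
tool_rot: [-3.14, -0.001, 1.572]
contact_force: [-0.4, -0.6, -0.5]
opening: 0.0459
grip_force: 25.0
```

send_rows([
  {"translation": [0,0,0.4],"spin": 0,"jaw": 0.3},
  {"translation": [0,0,0.8],"spin": 0,"jaw": 0.3},
  {"translation": [0,0,1.0],"spin": 0,"jaw": 0.3},
  {"translation": [0,0,1.0],"spin": 0,"jaw": 0.3},
  {"translation": [0,0,1.0],"spin": 0,"jaw": 0.3},
])

```text
time: 15.6
tool_pos: [0.4465, -0.4247, 0.0199]
tool_rot: [3.141, 0.001, 1.572]
contact_force: [-1.8, 2.6, 4.9]
opening: 0.046
grip_force: 25.0
```

send_rows([
  {"translation": [0,0,0],"spin": 0,"jaw": 0.55},
  {"translation": [0,0,0],"spin": 0,"jaw": 0.62},
  {"translation": [0,0,0],"spin": 0,"jaw": 0.62},
  {"translation": [0,0,-2],"spin": 0,"jaw": 0.62},
  {"translation": [0,0,-5],"spin": 0,"jaw": 0.62},
])

```text
time: 16.1
tool_pos: [0.4453, -0.4234, 0.0675]
tool_rot: [-3.139, -0.004, 1.572]
contact_force: [0.1, -0.6, 0.6]
opening: 0.0567
grip_force: 0.0
```

send_rows([
  {"translation": [0,0,-4],"spin": 0,"jaw": 0.65},
  {"translation": [0,0,-8],"spin": 0,"jaw": 0.65},
  {"translation": [0,0,-12],"spin": 0,"jaw": 0.65},
  {"translation": [0,0,-16],"spin": 0,"jaw": 0.65},
  {"translation": [0,0,-18],"spin": 0,"jaw": 0.65},
])

```text
time: 16.6
tool_pos: [0.447, -0.4253, 0.2532]
tool_rot: [3.138, 0.005, 1.572]
contact_force: [1.2, -0.4, 0.2]
opening: 0.0593
grip_force: 0.0
```

send_rows([
  {"translation": [4.5,0.5,0],"spin": 8.4,"jaw": 0.65},
  {"translation": [9,1.0,0],"spin": 16.8,"jaw": 0.65},
  {"translation": [13.5,1.6,0],"spin": 25.2,"jaw": 0.65},
  {"translation": [18,2.1,0],"spin": 33.6,"jaw": 0.65},
  {"translation": [22.5,2.6,0],"spin": 42,"jaw": 0.65},
])

```text
time: 17.1
tool_pos: [0.4719, -0.1987, 0.249]
tool_rot: [3.141, -0.0, 0.836]
contact_force: [0.7, 0.1, 0.4]
opening: 0.0601
grip_force: 0.0
```

send_rows([
  {"translation": [3.8,-2.7,0],"spin": 8.4,"jaw": 0.65},
  {"translation": [7.6,-5.4,0],"spin": 16.8,"jaw": 0.65},
  {"translation": [11.4,-8,0],"spin": 25.2,"jaw": 0.65},
  {"translation": [15.2,-10.7,0],"spin": 33.6,"jaw": 0.65},
  {"translation": [18.9,-13.4,0],"spin": 42,"jaw": 0.65},
])

```text
time: 17.6
tool_pos: [0.497, 0.0194, 0.2491]
tool_rot: [3.141, -0.0, 0.169]
contact_force: [1.1, -0.1, 0.6]
opening: 0.0595
grip_force: 0.0
```

send_rows([
  {"translation": [0,0,0],"spin": 8,"jaw": 0.65},
  {"translation": [0,0,0],"spin": 8,"jaw": 0.65},
  {"translation": [0,0,0],"spin": 8,"jaw": 0.65},
  {"translation": [0,0,0],"spin": 8,"jaw": 0.65},
  {"translation": [0,0,0],"spin": 8,"jaw": 0.65},
])

```text
time: 18.1
tool_pos: [0.497, 0.0167, 0.249]
tool_rot: [3.142, 0.0, 0.035]
contact_force: [-0.0, 0.6, 0.4]
opening: 0.0596
grip_force: 0.0
```

```bash
python3 - <<'E'
from h import *
g,dg=read_camera("top");T=cam("top")
Hg=cv2.cvtColor(g,cv2.COLOR_RGB2HSV);m0=((Hg[...,0]>20)&(Hg[...,0]<34)&(Hg[...,1]>150)&(Hg[...,2]>60))
m=m0.copy();m[:,:465]=0;m[:,555:]=0;m[:262]=0;m[:,:][332:]=0
v,u=np.nonzero(m);P=with_depth(T,np.c_[u,v],dg);print("A in bin",len(u),np.percentile(P,[2,50,98],axis=0).round(4))
s=monitor.observe();print(s["tool_pos"],s["tool_rot"])
E
```

```text
A in bin 390 [[ 0.4251 -0.4454  0.0269]
 [ 0.446  -0.4176  0.0492]
 [ 0.4676 -0.4004  0.0563]]
[0.49703795 0.01681268 0.2490079 ] [3.14148395e+00 5.26809774e-05 3.48951368e-02]
```

A rests in the bin at (0.446, -0.423). Next: descend on B.

send_rows([
  {"translation": [0.1,-1.4,3],"spin": 4,"jaw": 0.65},
  {"translation": [0.1,-1.4,5],"spin": 4,"jaw": 0.65},
  {"translation": [0.1,-1.4,5],"spin": 4,"jaw": 0.65},
  {"translation": [0.1,-1.4,5],"spin": 4,"jaw": 0.65},
  {"translation": [0.1,-1.4,5],"spin": 4,"jaw": 0.65},
])

```text
time: 18.65
tool_pos: [0.4984, 0.0312, 0.2003]
tool_rot: [3.141, -0.002, -0.035]
contact_force: [-0.7, -0.2, 1.2]
opening: 0.0598
grip_force: 0.0
```

```bash
python3 - <<'E'
from h import *
s=monitor.observe();p,d=read_camera("wrist");cv2.imwrite("pics/w4.png",p[...,::-1]);print(s["tool_pos"],s["tool_rot"])
g,dg=read_camera("top");b,db=read_camera("side")
for im,de,n in((b,db,"side"),(p,d,"wrist")):
    H=cv2.cvtColor(im,cv2.COLOR_RGB2HSV);m=((H[...,0]>20)&(H[...,0]<34)&(H[...,1]>110)&(H[...,2]>60))
    v,u=np.nonzero(m);P=with_depth(cam(n,s),np.c_[u,v],de);k=(P[:,2]>.1)&(P[:,2]<.15)&(abs(P[:,0]-.5)<.06)&(abs(P[:,1]-.03)<.06)
    if k.any(): print(n,k.sum(),np.percentile(P[k],[2,50,98],axis=0).round(4))
cv2.imwrite("pics/s5.png",cv2.resize(b[130:310,230:470],(640,480))[...,::-1])
E
```

```text
[0.4983569  0.03121884 0.20029804] [ 3.14134273e+00 -2.28071656e-03 -3.48887587e-02]
side 380 [[0.4747 0.013  0.1038]
 [0.4943 0.0413 0.132 ]
 [0.5207 0.0562 0.1398]]
wrist 6596 [[0.4781 0.0099 0.1157]
 [0.5044 0.0315 0.1348]
 [0.5225 0.0527 0.1389]]
```

View pics/s5.png

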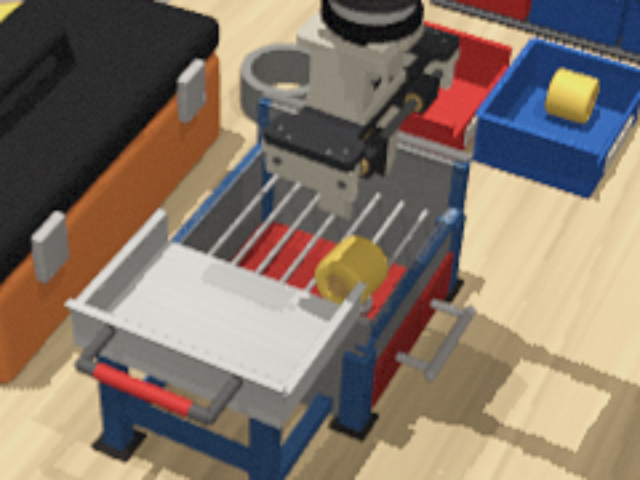

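The side view shows B at (350,270) lying across the bars, the tray level and A in the blue bin at (572,95). I'll descend a little higher on B to keep the gripper body clear of the tray cheek.

send_rows([
  {"translation": [0.1,0,2.5],"spin": 0,"jaw": 0.65},
  {"translation": [0.1,0,5],"spin": 0,"jaw": 0.65},
  {"translation": [0.1,0,7.5],"spin": 0,"jaw": 0.65},
  {"translation": [0.1,0,9.5],"spin": 0,"jaw": 0.65},
  {"translation": [0.1,0,9.5],"spin": 0,"jaw": 0.65},
])

```text
time: 19.3
tool_pos: [0.4971, 0.0316, 0.1023]
tool_rot: [-3.141, 0.004, -0.035]
contact_force: [-0.3, 0.0, -0.4]
opening: 0.0599
grip_force: 0.0
```

send_rows([
  {"translation": [0,0,0],"spin": 0,"jaw": 0.3},
  {"translation": [0,0,0],"spin": 0,"jaw": 0.3},
  {"translation": [0,0,0],"spin": 0,"jaw": 0.3},
  {"translation": [0,0,0],"spin": 0,"jaw": 0.3},
  {"translation": [0,0,0],"spin": 0,"jaw": 0.3},
], force=25)

```text
time: 19.8
tool_pos: [0.4995, 0.0315, 0.1053]
tool_rot: [3.141, -0.003, -0.035]
contact_force: [-0.5, 0.3, 6.7]
opening: 0.0462
grip_force: 24.9
```

send_rows([
  {"translation": [0,0,-2],"spin": 0,"jaw": 0.3},
  {"translation": [0,0,-5],"spin": 0,"jaw": 0.3},
  {"translation": [0,0,-9],"spin": 0,"jaw": 0.3},
  {"translation": [0,0,-13],"spin": 0,"jaw": 0.3},
  {"translation": [0,0,-15],"spin": 0,"jaw": 0.3},
])

```text
time: 20.3
tool_pos: [0.4994, 0.0316, 0.2577]
tool_rot: [3.141, -0.005, -0.035]
contact_force: [-0.2, 1.0, -0.9]
opening: 0.0465
grip_force: 24.9
```

send_rows([
  {"translation": [-0.4,3.8,0],"spin": -8.4,"jaw": 0.3},
  {"translation": [-0.7,7.6,0],"spin": -16.8,"jaw": 0.3},
  {"translation": [-1.1,11.4,0],"spin": -25.2,"jaw": 0.3},
  {"translation": [-1.5,15.2,0],"spin": -33.6,"jaw": 0.3},
  {"translation": [-1.8,19.1,0],"spin": -42,"jaw": 0.3},
])

```text
time: 20.8
tool_pos: [0.4736, -0.1581, 0.2542]
tool_rot: [-3.142, -0.0, 0.688]
contact_force: [1.2, -0.9, -1.2]
opening: 0.0461
grip_force: 24.9
```

send_rows([
  {"translation": [-2.9,2.6,0],"spin": -8.4,"jaw": 0.3},
  {"translation": [-5.8,5.2,0],"spin": -16.8,"jaw": 0.3},
  {"translation": [-8.6,7.8,0],"spin": -25.2,"jaw": 0.3},
  {"translation": [-11.5,10.4,0],"spin": -33.6,"jaw": 0.3},
  {"translation": [-14.4,12.9,0],"spin": -42,"jaw": 0.3},
])

```text
time: 21.3
tool_pos: [0.4431, -0.3493, 0.2541]
tool_rot: [-3.142, -0.0, 1.421]
contact_force: [0.1, -0.2, -0.9]
opening: 0.0461
grip_force: 24.9
```

send_rows([
  {"translation": [0,0,0],"spin": -8,"jaw": 0.3},
  {"translation": [0,0,0],"spin": -8,"jaw": 0.3},
  {"translation": [0,0,0],"spin": -8,"jaw": 0.3},
  {"translation": [0,0,0],"spin": -8,"jaw": 0.3},
  {"translation": [0,0,0],"spin": -8,"jaw": 0.3},
])

```text
time: 21.8
tool_pos: [0.444, -0.3471, 0.2543]
tool_rot: [3.141, 0.0, 1.554]
contact_force: [0.4, -0.5, -0.7]
opening: 0.0461
grip_force: 24.9
```

send_rows([
  {"translation": [-0.3,0.2,2],"spin": -1,"jaw": 0.3},
  {"translation": [-0.3,0.2,6],"spin": -1,"jaw": 0.3},
  {"translation": [-0.3,0.2,10],"spin": -1,"jaw": 0.3},
  {"translation": [-0.3,0.2,14],"spin": -1,"jaw": 0.3},
  {"translation": [-0.3,0.2,17.5],"spin": -1,"jaw": 0.3},
])

```text
time: 22.3
tool_pos: [0.4456, -0.3501, 0.0775]
tool_rot: [-3.141, -0.0, 1.572]
contact_force: [1.6, -0.3, -1.5]
opening: 0.0461
grip_force: 24.9
```

send_rows([
  {"translation": [0,0,1.5],"spin": 0,"jaw": 0.3},
  {"translation": [0,0,3],"spin": 0,"jaw": 0.3},
  {"translation": [0,0,4.2],"spin": 0,"jaw": 0.3},
  {"translation": [0,0,4.8],"spin": 0,"jaw": 0.3},
  {"translation": [0,0,4.8],"spin": 0,"jaw": 0.3},
])

```text
time: 22.8
tool_pos: [0.4456, -0.3506, 0.0306]
tool_rot: [-3.141, -0.001, 1.572]
contact_force: [0.4, -0.3, -1.2]
opening: 0.0463
grip_force: 24.9
```

send_rows([
  {"translation": [0,0,0.3],"spin": 0,"jaw": 0.3},
  {"translation": [0,0,0.6],"spin": 0,"jaw": 0.3},
  {"translation": [0,0,0.9],"spin": 0,"jaw": 0.3},
  {"translation": [0,0,0.9],"spin": 0,"jaw": 0.3},
  {"translation": [0,0,0.9],"spin": 0,"jaw": 0.3},
])

```text
time: 23.3
tool_pos: [0.4457, -0.351, 0.0222]
tool_rot: [3.141, 0.0, 1.572]
contact_force: [-0.5, -0.5, -1.9]
opening: 0.0461
grip_force: 24.9
```

send_rows([
  {"translation": [0,0,0.2],"spin": 0,"jaw": 0.3},
  {"translation": [0,0,0.3],"spin": 0,"jaw": 0.3},
  {"translation": [0,0,0.3],"spin": 0,"jaw": 0.3},
  {"translation": [0,0,0.3],"spin": 0,"jaw": 0.55},
  {"translation": [0,0,0.3],"spin": 0,"jaw": 0.62},
])

```text
time: 23.8
tool_pos: [0.4458, -0.3511, 0.0194]
tool_rot: [3.141, 0.001, 1.572]
contact_force: [-0.5, -0.1, -0.3]
opening: 0.0537
grip_force: 0.0
```

send_rows([
  {"translation": [0,0,0],"spin": 0,"jaw": 0.62},
  {"translation": [0,0,-2],"spin": 0,"jaw": 0.62},
  {"translation": [0,0,-6],"spin": 0,"jaw": 0.62},
  {"translation": [0,0,-11],"spin": 0,"jaw": 0.62},
  {"translation": [0,0,-16],"spin": 0,"jaw": 0.62},
])

```text
time: 24.3
tool_pos: [0.4453, -0.3505, 0.1802]
tool_rot: [-3.14, -0.001, 1.572]
contact_force: [0.7, -1.0, -0.6]
opening: 0.0571
grip_force: 0.0
```

send_rows([
  {"translation": [4.5,0,-2],"spin": 0,"jaw": 0.62},
  {"translation": [9,0,-4],"spin": 0,"jaw": 0.62},
  {"translation": [13,0,-4],"spin": 0,"jaw": 0.62},
  {"translation": [16,0,-4],"spin": 0,"jaw": 0.62},
  {"translation": [16,0,-4],"spin": 0,"jaw": 0.62},
])

```text
time: 24.8
tool_pos: [0.4452, -0.1876, 0.2193]
tool_rot: [-3.141, -0.001, 1.576]
contact_force: [0.2, 0.3, -0.7]
opening: 0.0573
grip_force: 0.0
```

```bash
python3 - <<'E'
from h import *
a,_=read_camera("top");b,d=read_camera("side");s=monitor.observe();print(s["contact_force"])
cv2.imwrite("pics/end.png",np.hstack([cv2.resize(a,(400,300),interpolation=cv2.INTER_AREA),cv2.resize(b[110:320,220:500],(400,300))])[...,::-1])
T=cam("top")
H=cv2.cvtColor(b,cv2.COLOR_RGB2HSV);v,u=np.nonzero((H[...,0]>20)&(H[...,0]<34)&(H[...,1]>110)&(H[...,2]>60)&(d>0));P=with_depth(cam("side"),np.c_[u,v],d)
k=(abs(P[:,0]-.447)<.09)&(abs(P[:,1]+.387)<.11)&(P[:,2]<.1)&(P[:,2]>.015);P=P[k]
for q in(P[P[:,1]>-.387],P[P[:,1]<-.387]):
    if len(q): print(len(q),np.percentile(q,[2,50,98],axis=0).round(3).tolist())
E
```

```text
[-0.07316182 -1.17342796 -0.04610999]
149 [[0.424, -0.367, 0.038], [0.444, -0.345, 0.051], [0.468, -0.333, 0.058]]
261 [[0.425, -0.445, 0.019], [0.446, -0.41, 0.044], [0.47, -0.398, 0.057]]
```

View pics/end.png

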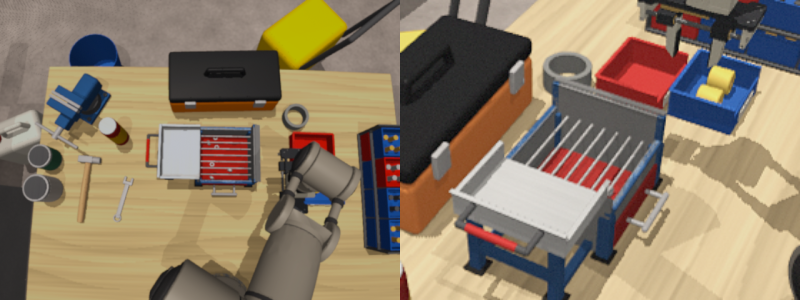

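Both rollers lie in the blue bin, at about (712,82) in the side crop, and the tray is level with the bystanders in place. I'll count the nuts in the box by code before handing in.

```bash
python3 - <<'E'
from h import *
g,d=read_camera("top");T=cam("top");vv,uu=np.mgrid[200:300,315:412];px=np.c_[uu.ravel(),vv.ravel()]
P=with_depth(T,px,d).reshape(*uu.shape,3);H=cv2.cvtColor(g,cv2.COLOR_RGB2HSV)[200:300,315:412]
m=((H[...,1]<130)&(H[...,2]>70)&(P[...,2]<.075)&(P[...,2]>.012)&(abs(P[...,0]-.5555)<.09)&(abs(P[...,1]+.007)<.09)).astype(np.uint8)
n,l,st,ce=cv2.connectedComponentsWithStats(m)
for i in range(1,n):
    if st[i,4]>=4: print(st[i,4],np.median(P[l==i],0).round(3))
k=(P[...,2]>.1)&(abs(P[...,0]-.5555)<.085)&(abs(P[...,1]+.007)<.085);print("above bars px",k.sum())
E
```

```text
15 [0.645 0.07  0.013]
4 [0.643 0.047 0.014]
29 [0.638 0.027 0.017]
6 [0.623 0.056 0.025]
6 [0.617 0.068 0.013]
18 [0.614 0.053 0.024]
27 [0.603 0.022 0.018]
4 [0.593 0.066 0.013]
4 [0.592 0.003 0.013]
4 [ 0.593 -0.052  0.014]
4 [ 0.594 -0.077  0.012]
4 [0.573 0.077 0.014]
5 [0.567 0.021 0.013]
44 [0.533 0.041 0.018]
27 [ 0.509 -0.031  0.025]
7 [0.497 0.06  0.013]
38 [0.479 0.041 0.024]
above bars px 0
```

All six nuts are in the box and nothing is left above the bars.

```bash
python3 -c "
from cell import job
print(job.hand_in())"
```

```text
the job is handed in; nothing more can be done
None
```

The job is handed in, though no verdict came back: all six nuts are in the catch box, both rollers rest in the blue bin, the tray is back level, and nothing else was seen to have moved.

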